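# Pack the trial-lens boxes into the travel carrier

### The arm

A 6-joint arm with a two-finger parallel gripper is mounted at the origin on the work surface. World frame = base frame: x ahead of the robot, y to its left, z up, the work surface at z = 0. Lengths are in m, angles in rad, forces in N, time in s.
With the tool pointing down it reaches from about 0.35 to 0.975 m from the base axis. Payload 7.1 kg.
Tool frame: the origin (TCP) lies midway between the tips of the shut fingers; the grasp point (between the pads) lies 19 mm behind it; z points along the fingers, y is the line along which they close (so a half turn about z gives the same grasp; the last joint's range is limited). The gripper opens to 88 mm and grips with 3 to 60 N. Pads are 20 mm wide; open, the fingers measure 115 mm over their backs; the gripper's body (75 mm by 178 mm) begins 61 mm behind the grasp point.
Start: joints at [-1.318, 0.423, 1.63, -0, 1.089, -0.019], TCP at [0.168, -0.602, 0.223] pointing down, gripper open.
Joint ranges: [-3, 3], [-0.9, 2.11], [0.09, 2.58], [-1.31, 4.45], [0.11, 2.69], [-2.54, 2.54]. Speed limits (rad/s): [2.39, 2.39, 3.01, 3.14, 3.14, 3.14].

### API

Orientations are given as a unit quaternion [w, x, y, z].
In Python, from station import move_pose, movel, movej, command_gripper, wait, inverse_kinematics, read_camera, camera_info, MotionError, job_done, get_time, get_joint_pos, get_qvel, get_effort, get_tcp_pos, get_ee_rot, get_ft_force, get_ft_torque, get_grip_width, get_finger_force gives the robot as it stands. Calls block until the motion is done:
- move_pose(position, orientation): joint-space move of the TCP to a pose.
- movel(position, frame=None, v=0.15, until_force=None): straight line of the TCP; frame=None keeps the orientation; v is the mean speed in m/s. With until_force (N) it stops when the force on the tool has changed by that much, and returns True; else False.
- movej(angles): joint-space move.
- command_gripper(opening): opening from 0.0 (shut) to 1.0 (fully open); the grip force is fixed at half the most; returns when the fingers have stopped.
- wait(seconds).
- inverse_kinematics(position, orientation): joint angles nearest the present ones, or None.
- read_camera(name): name is "side" or "top"; returns the picture (420x560x3 uint8, red, green, blue); there is no depth.
- camera_info(name): a dict with "intrinsics" (3x3 intrinsics, pixels), "dist" ([k1, k2, p1, p2, k3] as OpenCV has them; the pictures are not rectified), "T" (4x4, takes a point from camera to world coordinates). Camera axes: x right, y up, looking along -z (the intrinsics and any distortion apply to the point x, -y, -z); pixel columns grow to the right and rows downward; lengths in m; the calibration is good to about 2 mm. A picture is of the moment at which its call begins. camera_info takes no time and is no camera call.
A pose or a line that the arm cannot do raises MotionError and nothing moves.
- job_done(): hands the job in; it is judged then, once.
Readings, each from a call of its own:
- get_time(): time.
- get_joint_pos(): joint angles.
- get_qvel(): joint speeds.
- get_effort(): joint torques, N m.
- get_tcp_pos(): TCP position.
- get_ee_rot(): TCP orientation.
- get_ft_force(): force on the tool from outside, world axes, zero at the start.
- get_ft_torque(): the same for the moment, N m.
- get_grip_width(): opening from 0.0 (shut) to 1.0 (fully open).
- get_finger_force(): force on a finger pad.
Only numpy, scipy, OpenCV 4.12 (cv2) and the standard library are available. Lean on these libraries where they do the work, as an engineer would, in place of code of your own. Each camera call takes 0.05 s, during which the arm holds its last target. There are 200 camera calls.

### The job

Pack the trial-lens boxes up for travel: heft each box on the desk, stand every one that has its lenses in it upright in the lane of the carrier, and put the empty ones upright in the black refill tray. The carrier's follower is clamped shut: slacken its knob and draw it back first, and when every box is sorted slide it up until the row is closed against the end stop and you feel the sprung plate pressing firmly on it with the spring about half in, then turn the knob fully tight so that the pressure stays. Leave the other things on the desk alone.

Things in the scene. Friction and masses are not known exactly. Their poses are not given: they have to be found in the camera images.
- rack: the lens-box carrier, a fixed aluminium base 140 (x) x 420 (y) mm; origin at the centre of its underside on the table, y along its lane, +y away from the end stop. Lane centre line at x = +30 mm; boxes stand on a slick black runner 11 mm above the table, between two kerbs 64 mm apart and 14 mm high. Boxes go side by side in one row from the end stop
- runner: the slick black runner strip on the floor of the lane, 40 (x) x 400 (y) mm, its top 11 mm above the table, fixed; origin at table level under its centre (rack x = +30 mm, y = +4 mm)
- bar_mid (a point): the middle of the top of the carrier's steel guide bar (16 mm wide, its top 30 mm above the table, running the length of the lane at rack x = -45 mm, on the robot's side), axes as the carrier's; 31 mm is free between the bar and the near kerb
- end_stop: the fixed upright end plate across the lane, 70 mm wide, 10 mm thick, top 58 mm above the table; its inner face is the plane rack y = -200 mm, which holds this body's origin (table level, lane centre line)
- stop_face (a point): the middle of the inner face of the end stop (34 mm above the table), axes as the carrier's: boxes stand on its +y side
- follower (a joint): slide of the follower along the guide bar: distance in m from the end stop's inner face to the pressure plate's face (spring fully out), 0 to 0.310, grows along the carrier's +y. Takes about 1.2 N to move when the clamp is slack, does not move when it is tight. Starts clamped near the end stop, with no room for a box
- plate: the pressure plate across the lane, 58 mm wide, 17 to 53 mm above the table, ahead of the follower's cross-arm (same height); origin on its face, at table level on the lane's centre line, -y looking at the end stop. It is sprung: 0.75 N per mm, fully in after 13 mm at about 10 N
- clamp (a joint): turn of the follower's clamp knob in rad: 0 = fully tight, 1.6 = fully slack; grows anticlockwise seen from above. The follower is free beyond about 1.1 and holds firmly below about 0.3; the knob is stiff (up to about 0.4 N m) and stays where it is left
- clamp_grip (a point): grip point of the black wing knob on top of the follower, on its vertical axis, 80 mm above the table; the wing is 40 mm long along this point's x, 13 mm thick along its y, 57 to 93 mm above the table, on a disc 38 mm across, and turns with the knob. It stands over the guide bar, 55 mm behind (+y) the plate's face. The follower may be pushed and pulled by it; its block is 40 x 56 mm, top at 48 mm
- tray: the refill tray, a fixed shallow black tray lined with grey felt, 220 (x) x 140 (y) mm outside, walls 4 mm thick and 20 mm high, floor 4 mm thick; origin at the centre of its underside on the table. It lies at the robot's left or right
- box_a_mid (a point): middle (23 mm above the underside) of a square trial-lens box, 56 x 56 mm on plan, 46 mm high, grey with a white lid, z up; the seven boxes look alike, but with its lenses in it a box weighs 0.25 to 0.35 kg and empty 0.07 to 0.11 kg; stands on the table at the start; None if not there today
- box_b_mid (a point): middle (23 mm above the underside) of a square trial-lens box, 56 x 56 mm on plan, 46 mm high, grey with a white lid, z up; the seven boxes look alike, but with its lenses in it a box weighs 0.25 to 0.35 kg and empty 0.07 to 0.11 kg; stands on the table at the start; None if not there today
- box_c_mid (a point): middle (23 mm above the underside) of a square trial-lens box, 56 x 56 mm on plan, 46 mm high, grey with a white lid, z up; the seven boxes look alike, but with its lenses in it a box weighs 0.25 to 0.35 kg and empty 0.07 to 0.11 kg; stands on the table at the start; None if not there today
- box_d_mid (a point): middle (23 mm above the underside) of a square trial-lens box, 56 x 56 mm on plan, 46 mm high, grey with a white lid, z up; the seven boxes look alike, but with its lenses in it a box weighs 0.25 to 0.35 kg and empty 0.07 to 0.11 kg; stands on the table at the start; None if not there today
- box_e_mid (a point): middle (23 mm above the underside) of a square trial-lens box, 56 x 56 mm on plan, 46 mm high, grey with a white lid, z up; the seven boxes look alike, but with its lenses in it a box weighs 0.25 to 0.35 kg and empty 0.07 to 0.11 kg; stands on the table at the start; None if not there today
- box_f_mid (a point): middle (23 mm above the underside) of a square trial-lens box, 56 x 56 mm on plan, 46 mm high, grey with a white lid, z up; the seven boxes look alike, but with its lenses in it a box weighs 0.25 to 0.35 kg and empty 0.07 to 0.11 kg; stands on the table at the start; None if not there today
- box_g_mid (a point): middle (23 mm above the underside) of a square trial-lens box, 56 x 56 mm on plan, 46 mm high, grey with a white lid, z up; the seven boxes look alike, but with its lenses in it a box weighs 0.25 to 0.35 kg and empty 0.07 to 0.11 kg; stands on the table at the start; None if not there today
- pad_tin: a steel tin, 38 mm across and 17 mm high, standing among the boxes; leave it; origin under its centre
- mirror: a wooden hand mirror lying flat, 210 mm long along its x, round end 110 mm across, 12 mm high; leave it; origin at the middle of its underside
- specs_a: a pair of folded spectacles, 134 mm long along their y, 30 mm deep, 36 mm high, origin under the bridge; leave them
- specs_b: a pair of folded spectacles, 134 mm long along their y, 30 mm deep, 36 mm high, origin under the bridge; leave them
- driver: a small screwdriver lying flat, 120 mm long along its x; leave it; origin at the middle of its underside
- spray: a spray bottle, 36 mm across and 120 mm high; leave it; origin under its centre
- tumbler: a steel tumbler, 80 mm across and 196 mm high; leave it; origin under its centre
There are look-alikes about, which are no part of the job. Leave any red look-alike of the part that bears box_f_mid alone. What is shaped like the part that bears box_a_mid but purple is not meant.

How it is judged:
By the outcome, as a careful person would: the job done as asked, in the order asked, and still so for the second after the job is handed in, with the robot touching nothing.
Of box_a, box_b, box_c, box_d, box_e, box_f, box_g only 4 to 6 are there at a start; the rules pass over those that are not, and their reading is None.
At some moment in a run one of box_a, box_b, box_c, box_d, box_e, box_f, box_g may be knocked a few centimetres aside while the robot is not near it.
Once in a run the grip may slacken for a moment while it holds something.
It also fails if it takes over 210 s, if anything falls off the work surface, if the arm or the gripper's body presses on something with over 40 N, if the wrist force passes 120 N, or if a joint passes its speed limit or range.

## Working session

There is one attempt and no reset: what is moved stays moved. The work goes in short steps, each a Python script; the robot and the scene stay as the last script left them, time stands still between calls to the robot, and variables do not carry over. Pictures are saved under pics/ and viewed, at most 14 in all, crops included, and the job is handed in when it is done.

```bash
mkdir -p pics; ls; python3 - <<'E'
from station import *
import cv2,numpy as np
np.set_printoptions(precision=4,suppress=True)
for n in("top","side"):
    cv2.imwrite(f"pics/{n}0.png",read_camera(n)[:,:,::-1]); i=camera_info(n); print(n,i["intrinsics"],i["dist"],i["T"])
print(get_time(),get_tcp_pos(),get_ee_rot(),get_ft_force())
E
```

```text
pics
top [[427.3684   0.     269.0579]
 [  0.     427.3684 203.1027]
 [  0.       0.       1.    ]] [0.021 0.    0.    0.    0.   ] [[ 0.0058  0.9938 -0.1111  0.3873]
 [-0.9998  0.0081  0.0203 -0.0094]
 [ 0.0211  0.1109  0.9936  1.0974]
 [ 0.      0.      0.      1.    ]]
side [[489.1056   0.     275.6745]
 [  0.     489.1056 207.8378]
 [  0.       0.       1.    ]] [0.0527 0.     0.     0.     0.    ] [[-0.8997  0.3336 -0.2814  0.1141]
 [-0.4364 -0.6927  0.5741  0.8145]
 [-0.0034  0.6394  0.7689  1.2267]
 [ 0.      0.      0.      1.    ]]
0.1 [ 0.1677 -0.6016  0.222 ] [-0.0007  0.9908  0.1355 -0.0001] [ 0.5097  0.2201 -0.3186]
```

View pics/top0.png

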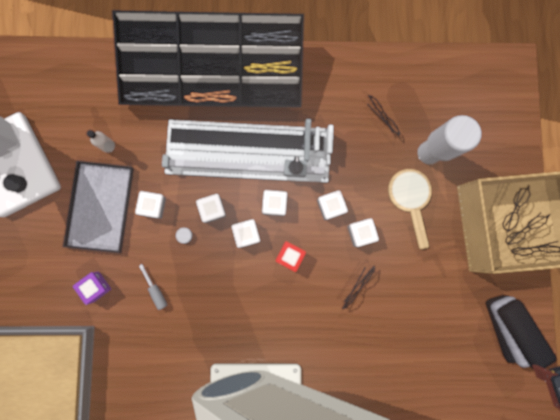

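View pics/side0.png

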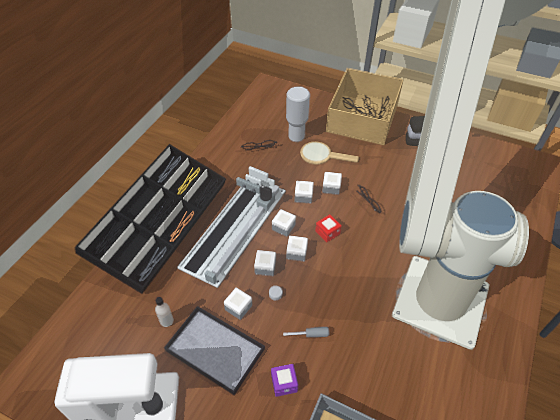

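Boxes: six grey/white ones in the top view at (150,205), (210,208), (246,234), (274,203), (333,205) and (364,233). Look-alikes to leave are the red box (291,257) and the purple box (90,289). The tin is at (184,236) and the felt tray at (100,208); the big divided black tray at (210,60) is a decoy. The knob is at (296,168), and the end stop is at the right end of the carrier near (331,138). Next I'll take a close crop and measure.

```bash
cat > h.py <<'E'
from station import *
import cv2,numpy as np
np.set_printoptions(precision=4,suppress=True)
def ray(name,px):
    i=camera_info(name);K=np.array(i["intrinsics"]);T=np.array(i["T"])
    u=cv2.undistortPoints(np.float64(px).reshape(-1,1,2),K,np.array(i["dist"]))[:,0]
    d=np.c_[u[:,0],-u[:,1],-np.ones(len(u))]@T[:3,:3].T
    return T[:3,3],d
def plane(name,px,z):
    o,d=ray(name,px); return (o+d*((z-o[2])/d[:,2])[:,None])[:,:2]
def boxes(img,name="top"):
    """white lids -> list of (x,y,yaw) in world, z=.046 plane"""
    hsv=cv2.cvtColor(img,cv2.COLOR_RGB2HSV)
    m=cv2.inRange(hsv,(0,0,205),(180,40,255))
    out=[]
    for c in cv2.findContours(m,cv2.RETR_EXTERNAL,cv2.CHAIN_APPROX_NONE)[0]:
        if cv2.contourArea(c)<150: continue
        w=plane(name,c[:,0,:],.046).astype(np.float32)
        (cx,cy),(a,b),t=cv2.minAreaRect(w*1000)
        if 35<a<75 and 35<b<75: out.append((cx/1000,cy/1000,np.radians((t+45)%90-45),a,b))
    return out
E
python3 - <<'E'
from h import *
im=cv2.imread("pics/top0.png")[:,:,::-1]
for b in boxes(im): print(np.array(b))
cv2.imwrite("pics/c1.png",cv2.resize(im[105:195,150:350],None,fx=4,fy=4,interpolation=cv2.INTER_CUBIC)[:,:,::-1])
s=cv2.imread("pics/side0.png")
cv2.imwrite("pics/c2.png",cv2.resize(s[150:290,170:320],None,fx=4,fy=4,interpolation=cv2.INTER_CUBIC))
E
```

```text
[ 0.4308  0.0272  0.2836 56.6266 56.7628]
[ 0.4352 -0.2651  0.2943 57.1046 57.6838]
[ 0.4934  0.1153  0.332  55.7682 55.8773]
[ 0.5035 -0.1886  0.3451 57.0772 57.4887]
[ 0.5007  0.2656 -0.1583 56.2689 56.9816]
[ 0.5077 -0.0433 -0.0748 57.0875 57.1578]
```

View pics/c1.png

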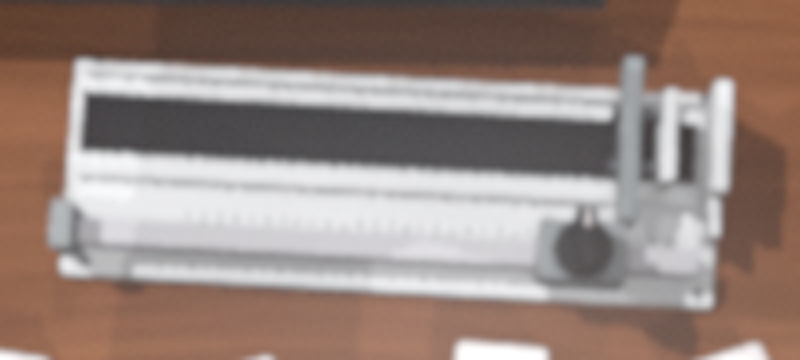

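View pics/c2.png

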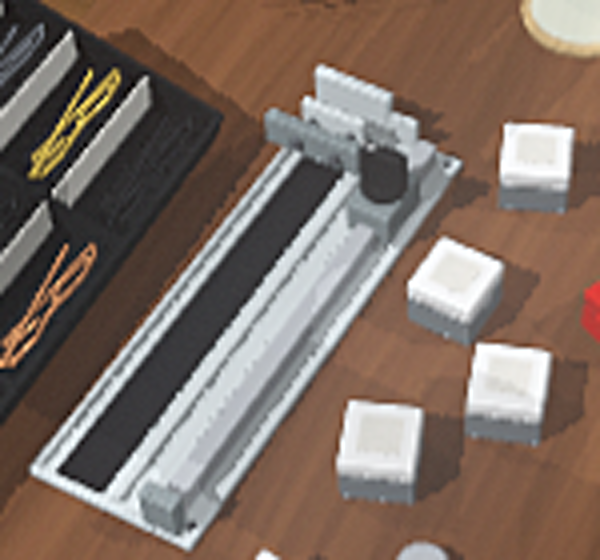

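Crops: the runner's far end is at full px (171,135), the end stop at (330,139), the plate at (317,139), the cross-arm at (307,139) and the knob at (296,167). Next I'll fit the runner and tray, and enlarge the knob.

```bash
python3 - <<'E'
from h import *
im=cv2.imread("pics/top0.png")[:,:,::-1]
hsv=cv2.cvtColor(im,cv2.COLOR_RGB2HSV)
def rect(mask,name,z,roi,n=1):
    x0,y0,x1,y1=roi; m=np.zeros_like(mask); m[y0:y1,x0:x1]=mask[y0:y1,x0:x1]
    c=max(cv2.findContours(m,cv2.RETR_EXTERNAL,cv2.CHAIN_APPROX_NONE)[0],key=cv2.contourArea)
    w=plane(name,c[:,0,:],z)
    r=cv2.minAreaRect((w*1000).astype(np.float32)); return r,cv2.boxPoints(r)
dark=cv2.inRange(hsv,(0,0,0),(180,90,95))
r,p=rect(dark,"top",.011,(165,125,303,153)); print("runner",r,"\n",p)
# tray rim: everything not brown in roi
t=cv2.inRange(hsv,(0,0,0),(180,80,255))
r,p=rect(t,"top",.02,(60,155,136,258)); print("tray",r,"\n",p)
e=cv2.inRange(hsv,(0,0,170),(180,40,255))
r,p=rect(e,"top",.058,(327,120,345,154)); print("stop",r,"\n",p)
d2=cv2.inRange(hsv,(0,0,0),(180,120,75))
r,p=rect(d2,"top",.08,(280,155,306,180)); print("knob@80",r)
s=cv2.imread("pics/side0.png")[:,:,::-1]
a=cv2.resize(im[145:185,275:315],(400,400),interpolation=cv2.INTER_CUBIC)
b=cv2.resize(s[175:215,245:285],(400,400),interpolation=cv2.INTER_CUBIC)
o=np.hstack([a,b]); o=np.clip(255*(o/255.)**.5,0,255).astype(np.uint8)
cv2.imwrite("pics/k.png",o[:,:,::-1])
E
```

```text
runner ((676.9525756835938, 52.9478759765625), (339.5909423828125, 33.069908142089844), 87.5792465209961) 
 [[ 653.2606 -115.9977]
 [ 686.301  -117.3945]
 [ 700.6445  221.8934]
 [ 667.6041  223.2902]]
tray ((496.3927001953125, 396.0327453613281), (145.39134216308594, 219.61001586914062), 84.49898529052734) 
 [[380.1245 334.1982]
 [598.7231 313.1456]
 [612.6609 457.8673]
 [394.0623 478.9199]]
stop ((668.2584838867188, -181.82321166992188), (15.039912223815918, 71.6648178100586), 89.44258117675781) 
 [[ 632.3546 -188.9942]
 [ 704.016  -189.6914]
 [ 704.1624 -174.6522]
 [ 632.501  -173.955 ]]Traceback (most recent call last):
  File "<stdin>", line 17, in <module>
  File "<stdin>", line 6, in rect
ValueError: max() iterable argument is empty
```

```bash
python3 - <<'E'
from h import *
im=cv2.imread("pics/top0.png")[:,:,::-1]
s=cv2.imread("pics/side0.png")[:,:,::-1]
a=cv2.resize(im[150:180,280:310],(400,400),interpolation=cv2.INTER_CUBIC)
b=cv2.resize(s[180:210,250:280],(400,400),interpolation=cv2.INTER_CUBIC)
o=np.hstack([a,b]); o=np.clip(255*(o/255.)**.45,0,255).astype(np.uint8)
cv2.imwrite("pics/k.png",o[:,:,::-1])
E
```

```text
(no output)
```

View pics/k.png

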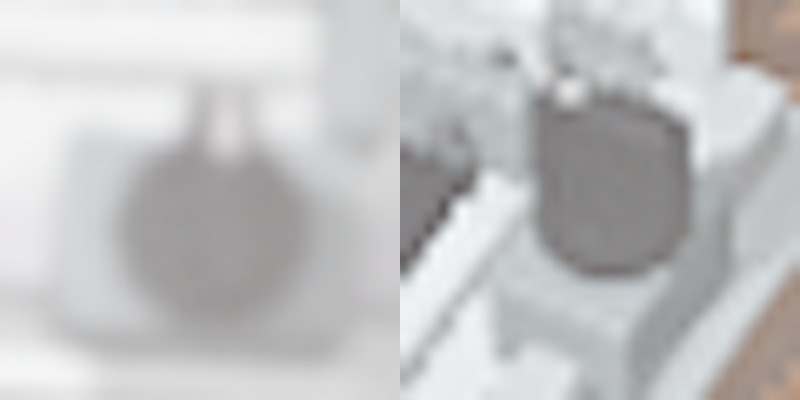

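The knob crop shows the wing lying along the carrier's x (vertical in the top image), with a white mark at its +x end at about (297,160). It reads tight, as described. Next I'll slacken it and draw the follower back.

```bash
cat >> h.py <<'E'
YAW=np.radians(-2.35)
EX=np.array([np.cos(YAW),np.sin(YAW)]);EY=np.array([-np.sin(YAW),np.cos(YAW)])
STOP=np.array([.6676,-.179])      # stop face, lane centre line
def lane(d,off=0.): return STOP+EY*d+EX*off     # d: distance from stop face
def qd(t): return [0,np.cos(t/2),np.sin(t/2),0]
def ft(n=8):
    f=[]
    for _ in range(n): f.append(get_ft_force()); wait(.02)
    return np.mean(f,0)
def P(xy,z): return [float(xy[0]),float(xy[1]),float(z)]
E
python3 - <<'E'
from h import *
k=plane("top",[(280+213/13.33,150+235/13.33)],.057)[0]
print("knob seen",k,"rel rack: d,off",(k-STOP)@EY,(k-STOP)@EX)
d=(k-STOP)@EY; kp=lane(d,-.075); print(kp)
k=(k+kp)/2
move_pose(P(k,.28),qd(YAW)); print(get_joint_pos(),get_time())
movel(P(k,.061+.002)); f0=ft(); command_gripper(0.0)
print("width",get_grip_width()*88,get_finger_force(),ft()-f0,get_ft_torque(),get_tcp_pos())
E
```

```text
knob seen [ 0.5925 -0.0969] rel rack: d,off 0.07899760079573455 -0.07840667955548146
[ 0.5959 -0.097 ]
[-0.1827  0.3303  1.6293 -0.0002  1.1822  1.4301] 2.4583
width 14.534088499490212 28.598953254986554 [0.6588 6.5688 0.8058] [ 1.0878 -0.0207  0.2899] [ 0.5942 -0.0957  0.063 ]
```

```bash
python3 - <<'E'
from h import *
p=get_tcp_pos()
for a in np.linspace(.2,1.6,8):
    move_pose(list(p),qd(YAW+a)); print(round(a,2),get_grip_width()*88,ft(3),get_ft_torque()[2])
print(get_time())
# draw back
g=np.array(p[:2]); d0=(g-STOP)@EY
for d in (d0+.02,.305+.055):
    t=g+EY*(d-d0)
    print(movel(P(t,p[2]),v=.08,until_force=25),get_tcp_pos(),ft(3),get_grip_width()*88)
cv2.imwrite("pics/t1.png",read_camera("top")[:,:,::-1])
print(get_time())
E
```

```text
0.2 12.684647289866556 [ 2.6253  3.3035 -2.1804] 0.2482262156368218
0.4 13.22122968026599 [ 2.3043  4.7841 -1.5396] 0.3110624919333323
0.6 12.757840540196286 [ 2.3405  6.2085 -1.4294] 0.2681246707644896
0.8 12.520458165232332 [ 1.7985  6.3447 -1.6026] 0.24529361294018015
1.0 12.774235919334348 [ 0.6403  1.7324 -1.2317] 0.17464570669922885
1.2 12.964635395624569 [-0.515   0.231  -0.0767] 0.201443941343333
1.4 12.749798153543725 [-2.442  -0.0186  1.0497] 0.18813711567524835
1.6 12.837526586221843 [-4.7033 -0.2014  3.0027] 0.057677793677014796
8.3167
False [ 0.5944 -0.0752  0.0629] [-4.8206  0.5206  3.3379] 13.149846967173648
False [0.6058 0.1838 0.063 ] [-1.2762  0.2288 -1.9714] 12.801929870960342
12.2667
```

```bash
python3 - <<'E'
from h import *
command_gripper(1.0); p=get_tcp_pos(); movel([p[0],p[1],.2],v=.3)
move_pose([.40,.45,.3],qd(0)) ; print(get_joint_pos())
im=read_camera("top"); cv2.imwrite("pics/t2.png",im[:,:,::-1])
for b in boxes(im): print(np.array(b))
print(get_time(),ft())
E
```

```text
[ 0.8238  0.3129  1.6084 -0.0001  1.2216  2.3946]
[ 0.4307  0.0274  0.2836 55.9823 56.3953]
[ 0.4353 -0.2651  0.2853 56.4857 57.1691]
[ 0.493   0.1151  0.3353 56.6432 55.8705]
[ 0.5007  0.2657 -0.1583 55.3421 56.1977]
[ 0.5035 -0.1885  0.3305 56.5235 57.1576]
[ 0.5078 -0.0432 -0.0747 56.5016 56.3365]
[ 0.6369  0.1947 -0.1717 65.5258 39.0089]
15.9667 [ 0.2209 -0.0123  0.1709]
```

View pics/t2.png

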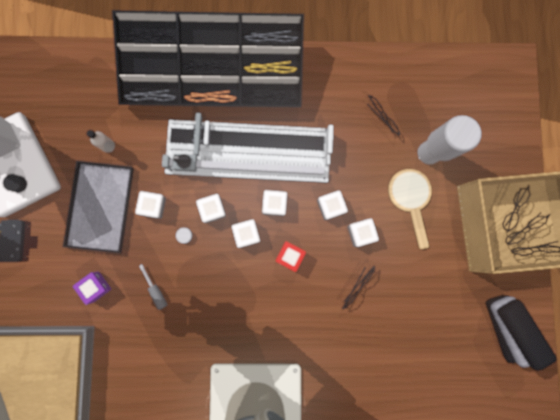

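Picture: the follower is now at the left end, with the knob at (183,162) and the cross-arm at (198,135). The lane is clear and all six boxes are where they were. Next I'll run the sorting loop, starting with one box.

```bash
cat >> h.py <<'E'
TRAY=np.array([.4964,.397]);TY=np.radians(-5.5)
TX_=np.array([np.cos(TY),np.sin(TY)]);TY_=np.array([-np.sin(TY),np.cos(TY)])
OBST=[(.0,0.)]  # filled: red box, tin
def park(): move_pose([.40,.45,.3],qd(0))
def onDesk(b):
    c=np.array(b[:2]); r=c-STOP; t=c-TRAY
    return not(-.03<r@EY<.43 and -.115<r@EX<.06) and not(abs(t@TX_)<.11 and abs(t@TY_)<.07)
def desk():
    im=read_camera("top"); return [b for b in boxes(im) if onDesk(b)],im
def choose(b,others):
    best=None
    for k in range(4):
        th=b[2]+k*np.pi/2; y=np.array([np.sin(th),-np.cos(th)]); c=np.array(b[:2])
        clr=min([np.linalg.norm(np.array(o[:2])-(c+s*y*.045)) for o in others for s in(1,-1)]+[.1])
        q=inverse_kinematics(P(c,.011),qd(th))
        if q is None or abs(q[5])>2.45: continue
        sc=(min(clr,.07),-abs(q[5]))
        if best is None or sc>best[0]: best=(sc,th)
    return best[1]
def pick(b,others):
    th=choose(b,others); c=b[:2]; command_gripper(1.0)
    move_pose(P(c,.13),qd(th)); f0=ft(); movel(P(c,.011),v=.12); command_gripper(0.0)
    w0=get_grip_width()*88; movel(P(c,.13),v=.12); wait(.15); f=ft()
    m=(f0-f)[2]/9.81; print("pick",np.round(c,4),"th",round(th,2),"w",round(w0,1),"kg",round(m,3),f0,f); return m,w0
def put(xy,th,zf,w0):
    """lower onto floor height zf and release"""
    move_pose(P(xy,.15),qd(th)); w=get_grip_width()*88
    if w<50: print("LOST",w); return False
    movel(P(xy,zf+.011+.015),v=.12)
    h=movel(P(xy,zf+.011-.003),v=.03,until_force=3)
    print("put w",round(w,1),"hit",h,"z-nom",round((get_tcp_pos()[2]-zf-.011)*1000,1),end=" ")
    p=get_tcp_pos(); movel([p[0],p[1],p[2]+.0005]); command_gripper(1.0); p=get_tcp_pos(); movel(P(p,.15),v=.2); print("t",round(get_time(),1)); return True
def lslot(i): return lane(.032+.059*i)
def tslot(j): return TRAY+TX_*(-.07+.063*j)
LTH=YAW+np.pi/2; TTH=TY+np.pi
E
python3 - <<'E'
from h import *
im=cv2.imread("pics/t2.png")[:,:,::-1]
red=plane("top",[(291,257)],.046)[0];tin=plane("top",[(184,236)],.017)[0]; print(red,tin)
open("h.py","a").write(f"OBST=[({red[0]},{red[1]}),({tin[0]},{tin[1]})]\n")
hsv=cv2.cvtColor(im,cv2.COLOR_RGB2HSV)
m=cv2.inRange(hsv,(0,0,0),(180,255,95)); m[:126]=0;m[158:]=0;m[:,:215]=0;m[:,326:]=0
c=max(cv2.findContours(m,cv2.RETR_EXTERNAL,cv2.CHAIN_APPROX_NONE)[0],key=cv2.contourArea)
r=cv2.minAreaRect((plane("top",c[:,0,:],.011)*1000).astype(np.float32));print(r,cv2.boxPoints(r))
print("spray",plane("top",[(107,150)],0.),[lslot(i) for i in(0,4)],[tslot(j) for j in(0,2)])
from h import OBST
bs,_=desk(); bs.sort(key=lambda b:-b[1]); b=min(bs,key=lambda b:abs(b[1]+.0433))
o=[x for x in bs if x is not b]+[red,tin]
m,w=pick(b,o); print(get_time(),get_joint_pos())
E
```

```text
[ 0.3728 -0.0853] [0.4232 0.1815]
((672.9274291992188, -29.207565307617188), (280.0890808105469, 33.66514205932617), 87.35460662841797) [[ 649.6491 -168.326 ]
 [ 683.2784 -169.8798]
 [ 696.2057  109.9108]
 [ 662.5765  111.4646]]
spray [[0.6449 0.3889]] [array([ 0.6689, -0.147 ]), array([0.6786, 0.0888])] [array([0.4267, 0.4037]), array([0.5521, 0.3916])]
pick [ 0.5078 -0.0434] th 1.5 w 56.0 kg 0.325 [ 0.1557 -0.0647  0.056 ] [-0.1467 -0.032  -3.1286]
21.75 [-0.1085  0.3931  1.9484  0.      0.801  -0.0338]
```

```bash
python3 - <<'E'
from h import *
print(put(lslot(0),LTH,.011,56)); park()
im=read_camera("top"); cv2.imwrite("pics/t3.png",im[:,:,::-1])
for b in boxes(im): print(np.array(b),onDesk(b))
cv2.imwrite("pics/t3c.png",cv2.resize(im[105:255,150:390],None,fx=3,fy=3,interpolation=cv2.INTER_CUBIC)[:,:,::-1])
E
```

```text
put w 56.3 hit True z-nom -0.1 t 25.9
True
[ 0.4309  0.0274  0.2837 56.2913 56.4641] True
[ 0.4353 -0.2651  0.2853 56.4857 57.1691] True
[ 0.493   0.1151  0.3353 56.6432 55.8705] True
[ 0.5007  0.2655 -0.1555 55.5734 56.2631] True
[ 0.5035 -0.1885  0.3305 56.5235 57.1576] True
[ 0.6358  0.1946 -0.1717 66.0232 41.0427] False
[ 0.6712 -0.154   0.0101 67.1162 71.076 ] False
```

View pics/t3c.png

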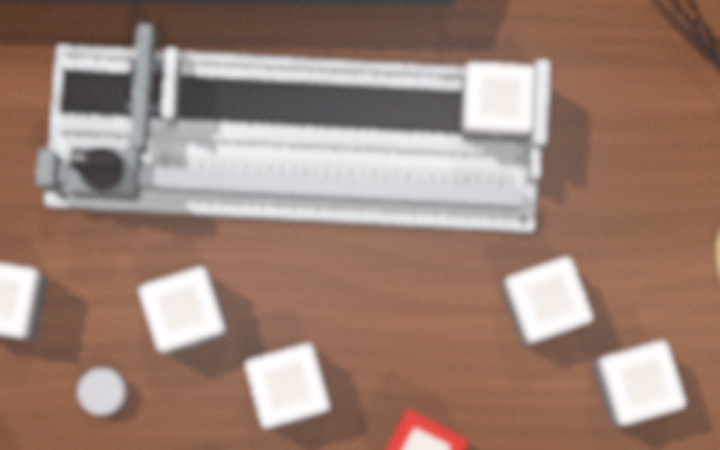

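The first box stands in the lane against the stop. The follower's plate is clear at crop (170,82). Now I'll sort the rest, stopping if anything looks wrong.

```bash
python3 - <<'E'
from h import *
i,j=1,0
for n in range(8):
    bs,im=desk()
    if not bs: break
    bs.sort(key=lambda b:np.hypot(b[0]-.5,b[1]+.19) )
    b=bs[0]; m,w=pick(b,bs[1:]+OBST)
    if w<50 or not(.05<m<.4) or .13<m<.23: print("ANOMALY"); break
    if m>.2: ok=put(lslot(i),LTH,.011,w); i+=1
    else: ok=put(tslot(j),TTH,.004,w); j+=1
    if not ok: print("i,j after",i,j); break
    park()
print("END",i,j,get_time(),get_grip_width())
park(); im=read_camera("top"); cv2.imwrite("pics/t4.png",im[:,:,::-1])
for b in boxes(im): print(np.array(b),onDesk(b))
E
```

```text
pick [ 0.5035 -0.1885] th 0.33 w 56.1 kg 0.067 [ 0.2975 -0.0286 -0.3026] [-0.1417  0.054  -0.9632]
put w 56.1 hit True z-nom -0.1 t 39.8
pick [ 0.4353 -0.2651] th 0.29 w 56.2 kg 0.312 [ 0.0874  0.3983 -0.1999] [ 0.4657  0.1813 -3.2637]
put w 56.4 hit True z-nom -0.2 t 53.1
pick [0.4307 0.0273] th 1.86 w 55.9 kg 0.227 [ 0.0554 -0.2635 -0.077 ] [-0.0442  0.0345 -2.3075]
ANOMALY
END 2 1 61.1 0.6350034192013253
[ 0.4314  0.4045 -0.0842 55.1713 56.1   ] False
[ 0.4703  0.2795 -0.1602 55.5619 56.5797] True
[ 0.493   0.1151  0.3353 56.6432 55.8705] True
[ 0.6361  0.1951 -0.2161 66.077  42.771 ] False
```

View pics/t4.png

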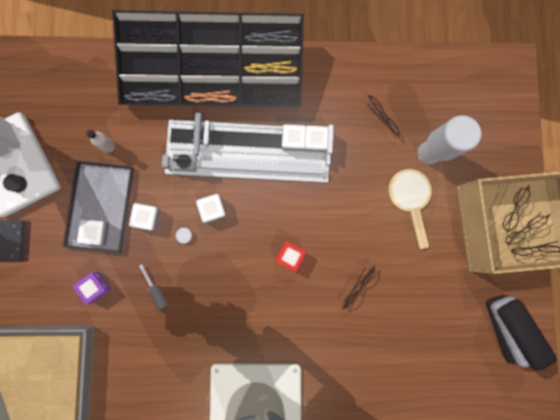

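The 0.227 kg reading is noisy but clearly a full box, and it's still held. The left box was knocked to (143,217), near the tray wall, so I'll grip it across x. Carrying on.

```bash
python3 - <<'E'
from h import *
print("m held",ft(20)); i,j=2,1
ok=put(lslot(i),LTH,.011,56); i+=1; park()
OB=OBST+[(.478,.335)]
for n in range(8):
    if not ok: break
    bs,im=desk()
    if not bs: break
    bs.sort(key=lambda b:b[1])
    b=bs[0]; m,w=pick(b,bs[1:]+OB)
    if w<50 or not(.04<m<.42) or .15<m<.2: print("ANOMALY"); break
    if m>.17: ok=put(lslot(i),LTH,.011,w); i+=1
    else: ok=put(tslot(j),TTH,.004,w); j+=1
    park()
print("END",i,j,get_time(),get_grip_width())
im=read_camera("top"); cv2.imwrite("pics/t5.png",im[:,:,::-1])
for b in boxes(im): print(np.array(b),onDesk(b))
E
```

```text
m held [ 0.0687 -0.1297 -2.5349]
put w 56.0 hit True z-nom -0.1 t 69.1
pick [0.493  0.1151] th 1.91 w 56.2 kg 0.05 [-0.0918  0.3523 -0.1884] [ 0.0581  0.0977 -0.6771]
put w 56.2 hit True z-nom -0.1 t 81.4
pick [0.4703 0.2795] th 1.41 w 56.0 kg 0.295 [ 0.0065  0.0277 -0.0735] [ 0.0441 -0.1025 -2.963 ]
put w 55.8 hit True z-nom -0.1 t 93.8
END 4 2 95.8167 0.9980589596282896
[ 0.4308  0.4045  0.0046 53.3567 58.1996] False
[ 0.4906  0.3963  0.0068 56.4733 51.4805] False
[ 0.6362  0.1954 -0.2161 66.6217 42.771 ] False
```

View pics/t5.png

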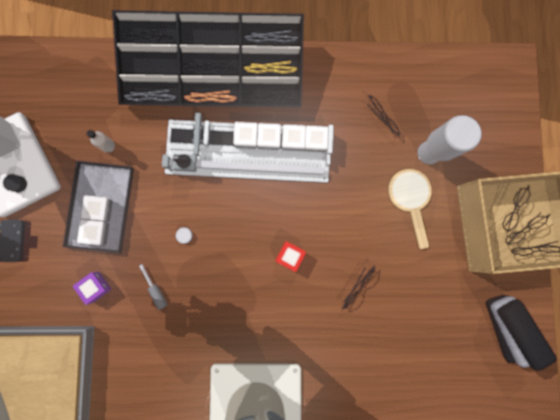

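Picture: four full boxes stand in the lane at (246,135), (269,135), (293,136) and (317,137). The two empties are in the tray at (94,207) and (91,232). Now I'll grip the knob at (183,162) and close up the row while feeling the force.

```bash
python3 - <<'E'
from h import *
k=np.array([.6058,.1838]); th=YAW+1.6
move_pose(P(k,.2),qd(th)); f00=ft(); t00=get_ft_torque()
movel(P(k,.063),v=.12); command_gripper(0.0); f=ft()
print("w",get_grip_width()*88,f-f00,t00,get_ft_torque())
d0=(k-STOP)@EY-.055; print("plate d0",d0)
def go(d,v): 
    t=k+EY*(d-d0); return movel(P(t,.063),v=v,until_force=20)
go(.262,.06); f0=ft(15); print("moving base",f0)
for d in np.arange(.258,.2215,-.003):
    go(d,.03); f=ft(6); print(round(d,4),"act",round((np.array(get_tcp_pos()[:2])-STOP)@EY-.055,4),"fy",round(f[1]-f00[1],2),"fx",round(f[0]-f00[0],2))
    if f[1]-f00[1]>4.5: break
print(get_time())
cv2.imwrite("pics/t6.png",read_camera("top")[:,:,::-1])
E
```

```text
w 12.916947971700637 [ 0.1895 -0.3695 -0.2571] [-0.0281 -0.1079  0.0063] [-0.0533 -0.1069 -0.1044]
plate d0 0.30496085162712866
moving base [-0.9123  0.0796  0.3089]
0.258 act 0.2579 fy -0.17 fx -1.41
0.255 act 0.2549 fy -0.11 fx -1.91
0.252 act 0.2519 fy -0.51 fx -2.4
0.249 act 0.2489 fy -0.68 fx -2.55
0.246 act 0.2459 fy -0.43 fx -3.51
0.243 act 0.2429 fy -0.44 fx -3.82
0.24 act 0.2399 fy -0.18 fx -3.99
0.237 act 0.2369 fy -0.42 fx -4.68
0.234 act 0.2341 fy 0.01 fx -5.03
0.231 act 0.2311 fy 0.59 fx -5.04
0.228 act 0.2281 fy 0.6 fx -4.97
0.225 act 0.2254 fy 1.8 fx -5.16
0.222 act 0.2227 fy 3.41 fx -5.01
106.0833
```

```bash
python3 - <<'E'
from h import *
p=np.array(get_tcp_pos()); b=np.array([-.0015,0])
f00y=-0.1
print("before",ft(10))
for dx,dy in ((-.0012,0),(-.0012,-.001),(-.0012,-.002),(-.0012,-.001),(-.0012,0),(-.0012,-.001)):
    movel([p[0]+dx,p[1]+dy,p[2]],v=.02); wait(.2); print(dx,dy,"y",np.array(get_tcp_pos())[:2],ft(12))
cv2.imwrite("pics/t7.png",read_camera("top")[:,:,::-1]); cv2.imwrite("pics/s7.png",read_camera("side")[:,:,::-1])
im=np.hstack([cv2.resize(cv2.imread(f"pics/{n}.png")[100:200,150:340],(400,210),interpolation=cv2.INTER_CUBIC) for n in("t5","t7")])
s=cv2.resize(cv2.imread("pics/s7.png")[150:290,170:320],(400,373),interpolation=cv2.INTER_CUBIC)
o=np.zeros((583,800,3),np.uint8);o[:210]=im;o[210:,:400]=s;cv2.imwrite("pics/v7.png",o)
print(get_time())
E
```

```text
before [-5.0679  3.9585  1.6299]
-0.0012 0 y [0.6021 0.1017] [ 3.7639  3.5346 -6.9749]
-0.0012 -0.001 y [0.6021 0.1007] [ 3.9112  4.1623 -7.1742]
-0.0012 -0.002 y [0.602  0.0999] [ 4.04    4.9088 -6.9034]
-0.0012 -0.001 y [0.6021 0.1007] [ 4.0022  3.8171 -7.129 ]
-0.0012 0 y [0.6021 0.1016] [ 4.143   3.4331 -7.3988]
-0.0012 -0.001 y [0.6021 0.1007] [ 4.0177  3.7627 -7.1144]
110.3
```

View pics/v7.png

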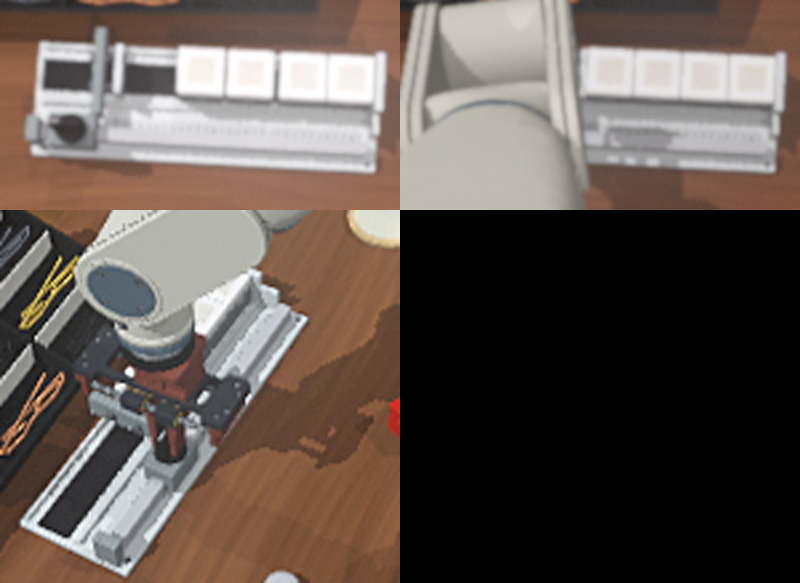

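The row is closed against the stop, and the force slope matches the spring at about 0.7 N/mm. I'll press about 1 mm more, which is roughly 5 N, then tighten.

```bash
python3 - <<'E'
from h import *
p=np.array(get_tcp_pos()); t=[p[0]+.0006,p[1]-.0011,p[2]]
movel(t,v=.02); wait(.3); print(get_tcp_pos(),ft(12))
for a in list(np.arange(1.4,.01,-.2))+[.05,0,-.04,-.08]:
    move_pose(t,qd(YAW+a)); print(round(a,2),"w",round(get_grip_width()*88,1),ft(4),"tz",round(get_ft_torque()[2],3),np.array(get_tcp_pos())[:2])
print(get_time(),get_finger_force())
E
```

```text
[0.6021 0.0999 0.063 ] [-0.8647  4.7852 -2.8057]
1.4 w 13.0 [-0.8299  4.5052 -2.6784] tz -0.211 [0.6023 0.0998]
1.2 w 13.2 [-0.8482  4.8395 -3.1337] tz -0.203 [0.6024 0.0997]
1.0 w 12.8 [-0.8079  4.9818 -2.4256] tz -0.124 [0.6025 0.0997]
0.8 w 12.8 [-0.3971  4.4426 -3.3625] tz -0.104 [0.6027 0.0996]
0.6 w 12.8 [ 0.0051  3.147  -3.4751] tz -0.124 [0.6027 0.0995]
0.4 w 12.9 [ 0.0058  1.9871 -3.7655] tz -0.074 [0.6028 0.0994]
0.2 w 13.3 [ 0.8444  0.6442 -3.7546] tz 0.013 [0.6028 0.0994]
0.05 w 12.4 [ 1.8509 -1.8405 -4.0127] tz -0.023 [0.6028 0.0993]
0 w 12.8 [ 1.6314 -3.4776 -3.8294] tz 0.043 [0.6028 0.0993]
-0.04 w 13.3 [ 2.2798 -4.7005 -3.3249] tz 0.716 [0.6028 0.0994]
-0.08 w 13.8 [ 2.1343 -4.9614 -3.6508] tz 0.763 [0.603  0.0994]
114.9583 31.217124197864905
```

The knob met its stop (0.7 N m), so it's fully tight. I'll release it and check.

```bash
python3 - <<'E'
from h import *
command_gripper(1.0); p=get_tcp_pos(); movel([p[0],p[1],.22],v=.2); park()
im=read_camera("top"); s=read_camera("side"); print(get_time())
a=cv2.resize(im[105:255,60:340],(800,428),interpolation=cv2.INTER_CUBIC)
cv2.imwrite("pics/f1.png",a[:,:,::-1])
cv2.imwrite("pics/f2.png",cv2.resize(s[150:290,170:320],None,fx=4,fy=4,interpolation=cv2.INTER_CUBIC)[:,:,::-1])
E
```

```text
118.725
```

View pics/f1.png

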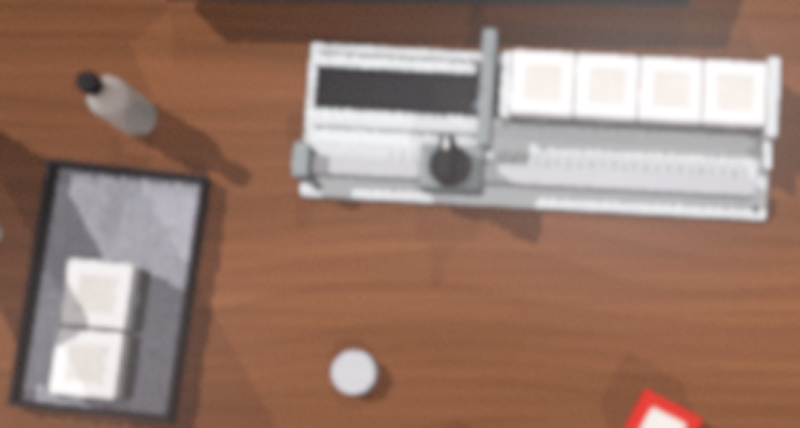

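View pics/f2.png

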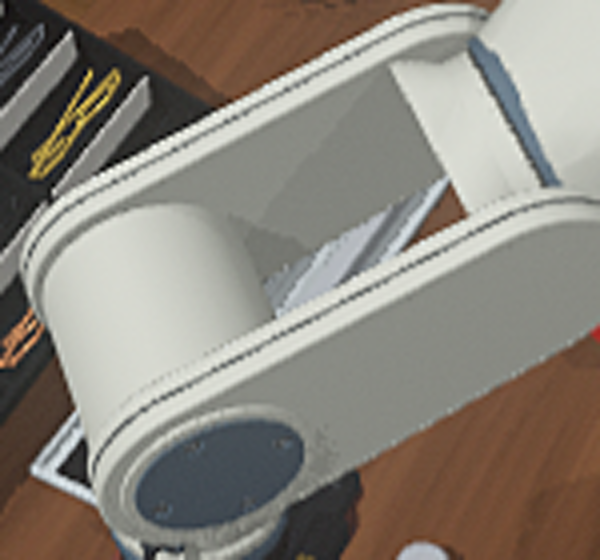

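The top crop shows the row closed at crop (510–769, 87) against the stop. The wing is back along x at (450,150), and the plate is pressed in between the cross-arm (488) and the row (510). I'll check the spring travel with edge profiles from the saved pictures.

```bash
python3 - <<'E'
from h import *
im=read_camera("top"); cv2.imwrite("pics/t8.png",im[:,:,::-1])
for n,x0,x1 in(("t0",295,340),("t5",190,240),("t8",222,340)):
    g=cv2.cvtColor(cv2.imread("pics/%s.png"%("top0" if n=="t0" else n)),cv2.COLOR_BGR2GRAY)
    off={"t0":137,"t5":131,"t8":132}[n]
    print(n,x0,g[off-3:off+4,x0:x1].mean(0).astype(int))
E
```

```text
t0 295 [ 99  99 100 102 104 104 102  96  92 113 144 162 165 159 142 108  79  73
  98 147 193 220 225 207 161 115 108 120 140 163 176 179 189 211 227 228
 216 186 133  92  87  91  94  95  97]
t5 190 [ 98  96  95 112 145 167 173 169 153 124  95  76  76 127 191 228 236 215
 165 114 101 101 103 108 117 126 130 132 133 137 140 141 142 144 147 150
 152 153 151 149 147 146 151 186 226 249 255 255 254 249]
t8 222 [124 124 124 120 115 124 151 170 175 169 148 116 128 185 224 237 237 242
 252 255 255 251 246 244 243 243 242 242 243 243 243 242 242 244 249 254
 255 253 242 241 251 255 255 254 250 245 244 244 243 243 244 244 244 243
 243 244 247 252 255 254 248 238 242 253 255 255 252 246 244 243 244 244
 245 246 246 246 246 247 249 252 254 255 252 241 239 251 255 255 253 249
 247 246 246 246 246 246 246 246 246 245 246 249 253 254 253 245 236 235
 239 234 211 164 127 123 124 124 124 124]
```

The plate-to-arm distance fell from 7.35 px to 4.7 px, which is about 6.5 mm or half of the spring's travel. Handing in.

```bash
python3 -c "
from station import *
print(job_done(),get_time())"
```

```text
the job is handed in; nothing more can be done
the job is handed in; nothing more can be done
```

The job is handed in: four full boxes are closed up in the lane with the spring about half in (6.5 mm) and the knob fully tight, and the two empty boxes are upright in the refill tray.

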